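# Medicine bottles in height order on the desk strip

### The job

Line up the four amber medicine bottles on the row of cork mats in order of height, one bottle centred on each mat, the shortest on the mat beside the pump dispenser and the tallest at the far end beside the pot of tongue depressors. They are glass: keep them upright and set each one down gently, do not drop it. Leave the pump dispenser and the pot where they stand.

Things in the scene. Friction and masses are not known exactly. Their poses are not given: they have to be found in the camera images.
- bottle_1: The shortest of four loose amber medicine bottles with paper label and white screw cap, all alike but for size: 52 mm tall in all, straight round body 36 mm across up to 37 mm, then a shoulder and a cap 22 mm across, solid to the top. About 50 g, more or less filled. Starts upright on the table, on the robot's side of the strip, in any of four places. Origin: centre of its underside, z up along the bottle.
- bottle_2: The second shortest of four loose amber medicine bottles with paper label and white screw cap, all alike but for size: 72 mm tall in all, straight round body 42 mm across up to 52 mm, then a shoulder and a cap 25 mm across, solid to the top. About 80 g, more or less filled. Starts upright on the table, on the robot's side of the strip, in any of four places. Origin: centre of its underside, z up along the bottle.
- bottle_3: The second tallest of four loose amber medicine bottles with paper label and white screw cap, all alike but for size: 92 mm tall in all, straight round body 48 mm across up to 66 mm, then a shoulder and a cap 29 mm across, solid to the top. About 120 g, more or less filled. Starts upright on the table, on the robot's side of the strip, in any of four places. Origin: centre of its underside, z up along the bottle.
- bottle_4: The tallest of four loose amber medicine bottles with paper label and white screw cap, all alike but for size: 112 mm tall in all, straight round body 54 mm across up to 81 mm, then a shoulder and a cap 32 mm across, solid to the top. About 170 g, more or less filled. Starts upright on the table, on the robot's side of the strip, in any of four places. Origin: centre of its underside, z up along the bottle.
- mat_a: Round cork mat, 68 mm across, 4 mm thick, fixed on a flat aluminium strip (345 x 100 mm, 4 mm thick) that lies across the table; its top is 8 mm above the table. Four alike, about 82 mm apart in a slightly uneven row: this one is one end of the row (the end at the robot's left, +y). Origin: centre of its underside, 4 mm above the table.
- mat_b: Round cork mat, 68 mm across, 4 mm thick, fixed on a flat aluminium strip (345 x 100 mm, 4 mm thick) that lies across the table; its top is 8 mm above the table. Four alike, about 82 mm apart in a slightly uneven row: this one is next to mat_a. Origin: centre of its underside, 4 mm above the table.
- mat_c: Round cork mat, 68 mm across, 4 mm thick, fixed on a flat aluminium strip (345 x 100 mm, 4 mm thick) that lies across the table; its top is 8 mm above the table. Four alike, about 82 mm apart in a slightly uneven row: this one is between mat_b and mat_d. Origin: centre of its underside, 4 mm above the table.
- mat_d: Round cork mat, 68 mm across, 4 mm thick, fixed on a flat aluminium strip (345 x 100 mm, 4 mm thick) that lies across the table; its top is 8 mm above the table. Four alike, about 82 mm apart in a slightly uneven row: this one is the other end of the row (-y). Origin: centre of its underside, 4 mm above the table.
- pump: Whitish clear pump dispenser with a white pump head and paper label, 64 mm across, 174 mm tall, about 320 g, loose, standing on the table just past one end of the row, about 125 mm from the centre of the last mat (which end varies). Origin: centre of its underside.
- pot: Steel pot of wooden tongue depressors, 66 mm across, the sticks reach 140 mm up, about 300 g, loose, standing just past the other end of the row, about 125 mm from the last mat. Origin: centre of its underside.

How it is judged:
By the outcome, as a careful person would: the job done as asked, in the order asked, and still so for the second after the job is handed in, with the robot touching nothing.
It also fails if it takes over 115 s, if anything falls off the work surface, if the arm or the gripper's body presses on something with over 40 N, if the wrist force passes 120 N, or if a joint passes its speed limit or range.

### The arm

A 6-joint arm with a two-finger parallel gripper is mounted at the origin on the work surface. World frame = base frame: x ahead of the robot, y to its left, z up, the work surface at z = 0. Lengths are in m, angles in rad, forces in N, time in s.
With the tool pointing down it reaches from about 0.3 to 0.875 m from the base axis. Payload 6.4 kg.
Tool frame: the origin (TCP) lies midway between the tips of the shut fingers; the grasp point (between the pads) lies 19 mm behind it; z points along the fingers, y is the line along which they close (so a half turn about z gives the same grasp; the last joint's range is limited). The gripper opens to 85 mm and grips with 20 to 120 N. Pads are 22 mm wide; open, the fingers measure 114 mm over their backs; the gripper's body (76 mm by 85 mm) begins 54 mm behind the grasp point. The pads swing forward as they close: fully open they stand 13 mm farther back than shut.
Start: joints at [1.062, 0.181, 1.607, -0, 1.354, -0.206], TCP at [0.171, 0.549, 0.231] pointing down, gripper open.
Joint ranges: [-2.99, 2.99], [-0.89, 2.07], [0.3, 2.58], [-1.14, 4.28], [0, 2.63], [-3.12, 3.12]. Speed limits (rad/s): [2.57, 2.57, 3.01, 3.14, 3.14, 3.14].

### API

Orientations are given as a unit quaternion [w, x, y, z].
In Python, from bench import sensors, vision, ctrl gives the robot as it stands.
- The arm moves only by the tool carry_out, never from a script. Its argument "deltas" is text: rows parted by semicolons, each of 7 numbers parted by spaces: the shift along the tool's x, y, z in mm, then the turn, a rotation vector about the tool's x, y, z in rad, then the closure, from 0 (fully open) to 1 (shut). In form: tx ty tz ax ay az claw; .... A call has 1 to 12 rows; each row is the pose to reach, as a shift and turn from the pose commanded when the call began, along the tool's axes at that moment; what a row does not reach only later rows make up. A row lasts 1/8 s, in which the tool goes at most 62.5 mm and 10.7 degrees, less where a joint would pass 70% of its speed; a pose out of reach is approached as far as the arm can. A call with a gripper value outside its range is refused whole. The fingers move at their own pace and stop on an object; the grip force is fixed at half the most. Time passes only in rows, so rows that repeat a pose let the fingers close. It gives the time, the measured TCP pose, the force, the opening and the grip force at its end, in the units of the state.
- sensors.get_obs(): the state, without advancing time (a new reading comes with each control period).
- vision.camera(name): name is "scene" or "top" or "wrist"; returns the picture (420x560x3 uint8, blue, green, red); there is no depth.
- vision.camera_model(name): a dict with "K" (3x3 intrinsics, pixels), "extrinsics" (4x4, takes a point from world to camera coordinates); the wrist camera has in their place "hand_eye" (4x4, takes a point from camera to tool coordinates, whose origin is the TCP and whose axes are the flange's). Camera axes: x right, y down, z forward; pixel columns grow to the right and rows downward; lengths in m; the calibration is good to about 2 mm. A picture is of the moment at which its call begins: read the wrist's pose just before it. camera_model takes no time and is no camera call.
- ctrl.hand_in(): hands the job in; it is judged then, once.
The state is a dict: "time_s": time; "q": joint angles; "dq": joint speeds; "joint_efforts": joint torques, N m; "eef_pos": TCP position; "eef_rot": TCP orientation; "wrist_force": force on the tool from outside, world axes, zero at the start; "torque": the same for the moment, N m; "opening": opening from 0.0 (shut) to 1.0 (fully open); "grasp_force": force on a finger pad.
Only numpy, scipy, OpenCV 4.12 (cv2) and the standard library are available. Lean on these libraries where they do the work, as an engineer would, in place of code of your own. Each camera call takes 0.05 s, during which the arm holds its last target. There are 200 camera calls.

## Working session

There is one attempt and no reset: what is moved stays moved. The work goes in short steps, Python scripts to look and compute and a tool call to move; the robot and the scene stay as the last step left them, time stands still between calls to the robot, and variables do not carry over. Pictures are saved under pics/ and viewed, at most 14 in all, crops included, and the job is handed in when it is done.

Besides the shell and the picture viewer there is one more tool, called after "Call:" as name(argument=value, ...) on one line, values as JSON. carry_out: Moves the arm, as the interface text tells. Its arguments: {"type":"object","properties":{"deltas":{"type":"string"}},"required":["deltas"]}

```bash
mkdir -p pics; python3 - <<'E'
from bench import sensors, vision
import cv2,numpy as np
np.set_printoptions(precision=4,suppress=True)
for n in("top","scene"):
    cv2.imwrite(f"pics/{n}0.png",vision.camera(n)); m=vision.camera_model(n); print(m["K"],m["extrinsics"])
print(vision.camera_model("wrist"))
o=sensors.get_obs();print(o)
E
```

```text
[[400.6634   0.     279.4869]
 [  0.     400.6634 208.9677]
 [  0.       0.       1.    ]] [[-0.0271 -0.9996  0.0094  0.0553]
 [-0.9959  0.0262 -0.0865  0.5311]
 [ 0.0862 -0.0117 -0.9962  0.8517]
 [ 0.      0.      0.      1.    ]]
[[444.1436   0.     275.7994]
 [  0.     444.1436 210.3076]
 [  0.       0.       1.    ]] [[-0.4182  0.9084  0.0027  0.1751]
 [ 0.7842  0.3625 -0.5037 -0.3973]
 [-0.4585 -0.2085 -0.8639  1.1907]
 [ 0.      0.      0.      1.    ]]
{'K': array([[294.782 ,   0.    , 278.5927],
       [  0.    , 294.782 , 212.9992],
       [  0.    ,   0.    ,   1.    ]]), 'hand_eye': array([[ 0.001 , -0.9598, -0.2805,  0.0708],
       [ 1.    ,  0.0013, -0.0008,  0.0002],
       [ 0.0011, -0.2805,  0.9598, -0.1424],
       [ 0.    ,  0.    ,  0.    ,  1.    ]])}
{'time_s': 0.1, 'q': array([ 1.0617,  0.1815,  1.6079, -0.    ,  1.3538, -0.2063]), 'dq': array([-0.0002, -0.0001, -0.0027, -0.0014, -0.0015, -0.0009]), 'joint_efforts': array([  0.0007, -44.5882, -35.224 ,  -0.0003,   0.0041,  -0.    ]), 'eef_pos': array([0.1712, 0.5484, 0.2305]), 'eef_rot': array([-0.0003,  0.1508,  0.9886, -0.0007]), 'wrist_force': array([ 0.0737, -0.6383, -0.4068]), 'torque': array([0.018 , 0.0499, 0.015 ]), 'grasp_force': 0.0, 'opening': 0.9969193290326523}
```

View pics/top0.png

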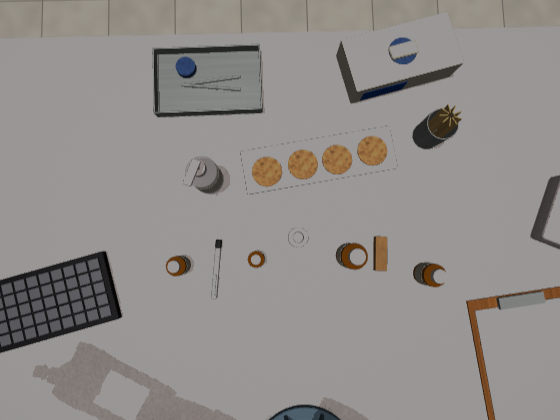

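View pics/scene0.png

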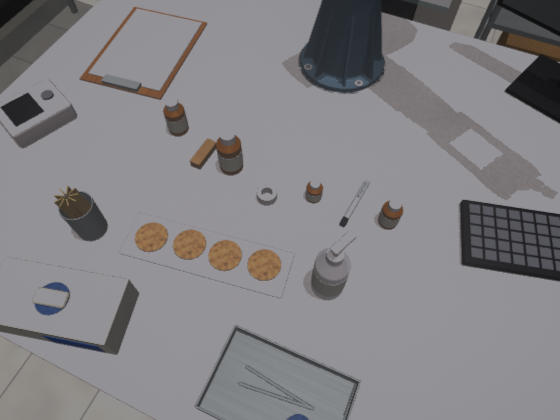

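Pump is at top-image left (199,176), +y end; pot at the right (437,128). Mats are at about (267,171), (303,164), (337,159), (372,151). Bottle caps are at (173,267), (256,260), (357,257), (438,276). The shortest goes to mat_a, the tallest to mat_d.

```bash
cat > h.py <<'E'
import numpy as np,cv2
from bench import sensors,vision
from scipy.spatial.transform import Rotation as R
np.set_printoptions(precision=4,suppress=True)
def ray(n,uv,z,o=None):
    m=vision.camera_model(n); d=np.linalg.inv(m["K"])@[uv[0],uv[1],1.]
    if n=="wrist":
        q=o["eef_rot"]; T=np.eye(4); T[:3,:3]=R.from_quat(np.r_[q[1:],q[0]]).as_matrix(); T[:3,3]=o["eef_pos"]; M=T@m["hand_eye"]
    else: M=np.linalg.inv(m["extrinsics"])
    c=M[:3,3]; d=M[:3,:3]@d
    return (c+d*(z-c[2])/d[2])
def blobs(mask,a0,a1):
    n,l,s,c=cv2.connectedComponentsWithStats(mask.astype(np.uint8))
    return [(s[i],c[i]) for i in range(1,n) if a0<=s[i][4]<=a1]
def move(yaw,target):
    """tool-frame shift (mm) and turn about z to a pointing-down pose with tool x at yaw (deg)"""
    o=sensors.get_obs();q=o["eef_rot"];r=R.from_quat(np.r_[q[1:],q[0]])
    y=np.radians(yaw);D=np.array([[np.cos(y),np.sin(y),0],[np.sin(y),-np.cos(y),0],[0,0,-1]]).T
    D=np.column_stack([[np.cos(y),np.sin(y),0],[np.sin(y),-np.cos(y),0],[0,0,-1.]])
    return 1000*r.inv().apply(np.array(target)-o["eef_pos"]),(r.inv()*R.from_matrix(D)).as_rotvec(),o
E
python3 - <<'E'
from h import *
im=cv2.imread("pics/top0.png");hsv=cv2.cvtColor(im,cv2.COLOR_BGR2HSV)
H,S,V=cv2.split(hsv)
for s,c in blobs((H<22)&(S>120)&(V>150)&(np.arange(420)[:,None]<200),300,2000): print("mat",s,c,ray("top",c,.008))
out=[]
for (u,v),h in zip([(256,260),(173,267),(438,276),(357,257)],[.052,.072,.092,.112]):
    w=im[v-22:v+22,u-22:u+22]; out.append(cv2.resize(w,None,fx=8,fy=8,interpolation=cv2.INTER_NEAREST)[:,:])
    m=w.min(2)>195
    for s,c in blobs(m,20,400): print(h,s,c+[u-22,v-22],ray("top",c+[u-22,v-22],h))
cv2.imwrite("pics/crop0.png",cv2.resize(np.vstack([np.hstack(out[:2]),np.hstack(out[2:])]),(592,592)))
E
```

```text
mat [358 137  29  27 385] [371.9584 149.9299] [ 0.6617 -0.171   0.008 ]
mat [323 146  29  28 407] [336.8329 158.9951] [ 0.643  -0.0909  0.008 ]
mat [288 150  29  28 388] [302.5567 164.2294] [ 0.633  -0.0135  0.008 ]
mat [253 158  28  28 389] [266.635  171.0925] [0.6195 0.0674 0.008 ]
```

View pics/crop0.png

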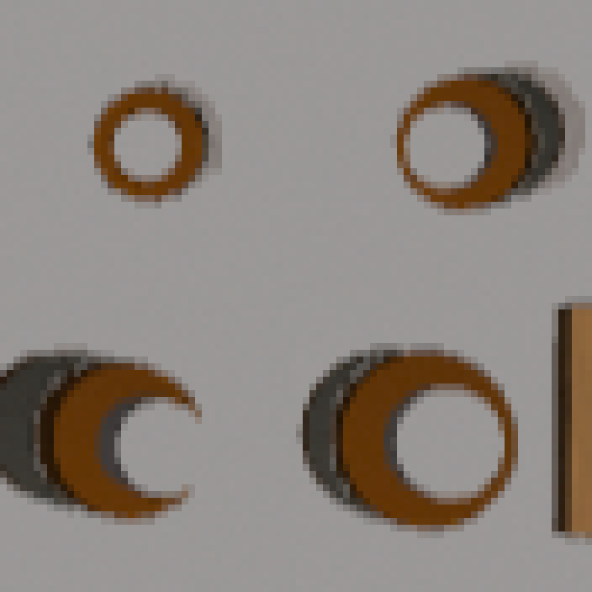

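Cap centres in the top image: b1 (255.9,259.4), b2 (173.4,266.9), b3 (440.8,276.1), b4 (357.9,256.9). The label sizes agree with the assumed order.

```bash
python3 - <<'E'
from h import *
for c,h in zip([(255.9,259.4),(173.4,266.9),(440.8,276.1),(357.9,256.9)],[.052,.072,.092,.112]):
    p=ray("top",c,h); m=vision.camera_model("scene"); q=m["extrinsics"]@np.r_[p,1]; q=m["K"]@q[:3]; print(p,q[:2]/q[2])
p=ray("top",(357.9,256.9),.112); a,b,o=move(101,[p[0],p[1],.23]);print(a,b)
E
```

```text
[0.4257 0.0935 0.052 ] [314.9942 183.6853]
[0.4159 0.2601 0.072 ] [395.2278 203.6901]
[ 0.3841 -0.275   0.092 ] [170.6033 101.9509]
[ 0.4273 -0.1076  0.112 ] [227.0752 134.2366]
[-440.0402 -549.7732    1.177 ] [-0.0015  0.0005  1.076 ]
```

Call:
carry_out(deltas="-37 -46 0 0 0 0.09 0;-73 -92 0 0 0 0.18 0;-110 -137 0 0 0 0.27 0;-147 -183 0 0 0 0.36 0;-183 -229 0 0 0 0.45 0;-220 -275 0 0 0 0.54 0;-257 -321 0 0 0 0.63 0;-293 -367 0 0 0 0.72 0;-330 -412 0 0 0 0.81 0;-367 -458 0 0 0 0.9 0;-403 -504 0 0 0 0.99 0;-440 -550 0 0 0 1.076 0")

```text
time_s: 1.6
eef_pos: [0.4276, -0.1093, 0.2312]
eef_rot: [0.0, 0.637, 0.77, 0.0]
wrist_force: [0.1, 0.1, 0.5]
opening: 0.997
grasp_force: 0.0
```

```bash
python3 - <<'E'
from h import *
o=sensors.get_obs();im=vision.camera("wrist");cv2.imwrite("pics/w1.png",im)
print(o["time_s"],o["eef_pos"],o["eef_rot"],o["q"]); print(move(101,[.4273,-.1076,.23])[:2])
m=vision.camera_model("wrist");h=np.linalg.inv(m["hand_eye"])
q=o["eef_rot"];r=R.from_quat(np.r_[q[1:],q[0]])
p=r.inv().apply(np.array([.4273,-.1076,.112])-o["eef_pos"]);c=m["K"]@(h@np.r_[p,1])[:3];print(c[:2]/c[2])
E
```

```text
1.6 [ 0.4276 -0.1093  0.2312] [0.     0.6375 0.7705 0.0001] [-0.5206 -0.1311  1.9262  0.0003  1.3465 -0.7091]
(array([ 8.1786, -1.0003,  1.3622]), array([ 0.0009,  0.0047, -0.0101]))
[278.0836 205.5318]
```

View pics/w1.png

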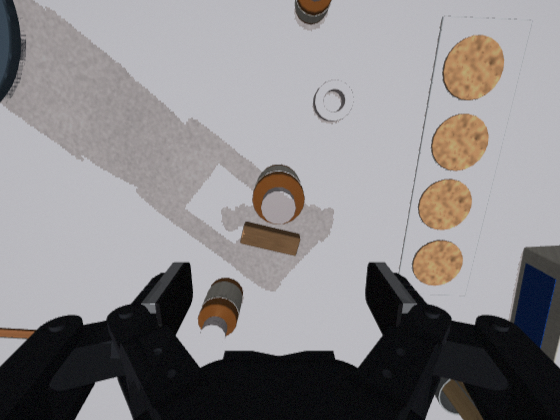

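The wrist view puts b4's cap at (278,206), as predicted, with the block at (270,238) clear of the finger line. The mats are visible from (474,67) to (438,262).

```bash
python3 - <<'E'
from h import *
im=cv2.imread("pics/w1.png");H,S,V=cv2.split(cv2.cvtColor(im,cv2.COLOR_BGR2HSV))
o=dict(eef_pos=np.array([.4276,-.1093,.2312]),eef_rot=np.array([0,.6375,.7705,.0001]))
for s,c in blobs((H<22)&(S>90)&(V>150)&(np.arange(560)>400),500,6000): print(c,ray("wrist",c,.008,o))
print(ray("wrist",(278.5,206),.112,o))
print(move(101,[.4273,-.1076,.046]))
E
```

```text
[473.1814  66.97  ] [0.618  0.0654 0.008 ]
[459.6548 141.6975] [ 0.6324 -0.0154  0.008 ]
[444.7219 204.1047] [ 0.6415 -0.0928  0.008 ]
[437.2069 262.6875] [ 0.6597 -0.1731  0.008 ]
[ 0.4277 -0.108   0.112 ]
(array([  9.0477,  -1.1725, 185.36  ]), array([ 0.0009,  0.0047, -0.0101]), {'time_s': 1.65, 'q': array([-0.5282, -0.1244,  1.9197, -0.0031,  1.3425, -0.7094]), 'dq': array([ 0.0852, -0.0682,  0.0657,  0.0214,  0.0425,  0.0153]), 'joint_efforts': array([ 10.5582, -34.5509, -25.5975,   1.6765,   2.3942,  -0.007 ]), 'eef_pos': array([ 0.4298, -0.1155,  0.2314]), 'eef_rot': array([ 0.0021,  0.64  ,  0.7684, -0.0012]), 'wrist_force': array([-0.282 , -6.5555,  1.0476]), 'torque': array([-0.2298, -0.0063, -0.0247]), 'grasp_force': 0.0, 'opening': 1.0034574699486993})
```

Call:
carry_out(deltas="0 0 40 0 0 0 0;0 0 80 0 0 0 0;0 0 120 0 0 0 0;0 0 150 0 0 0 0;0 0 170 0 0 0 0;0 0 182 0 0 0 0;0 0 187 0 0 0 0;0 0 187 0 0 0 0;0 0 187 0 0 0 0")

```text
time_s: 2.78
eef_pos: [0.4281, -0.1076, 0.045]
eef_rot: [0.001, 0.636, 0.772, 0.0]
wrist_force: [0.0, -0.0, -0.8]
opening: 0.999
grasp_force: 0.0
```

Call:
carry_out(deltas="0 0 0 0 0 0 0.2;0 0 0 0 0 0 0.3;0 0 0 0 0 0 0.4;0 0 0 0 0 0 0.5;0 0 0 0 0 0 0.6;0 0 0 0 0 0 0.7;0 0 0 0 0 0 0.7;0 0 0 0 0 0 0.7")

```text
time_s: 3.78
eef_pos: [0.4275, -0.1075, 0.0448]
eef_rot: [0.0, 0.636, 0.772, -0.0]
wrist_force: [-2.8, -0.5, 5.2]
opening: 0.614
grasp_force: 61.6
```

Call:
carry_out(deltas="0 0 -10 0 0 0 0.7;0 0 -30 0 0 0 0.7;0 0 -50 0 0 0 0.7;-15 30 -55 0 0 0 0.7;-35 70 -55 0 0 0 0.7;-55 110 -55 0 0 0 0.7;-75 150 -55 0 0 0 0.7;-92 185 -55 0 0 0 0.7;-103 207 -55 0 0 0 0.7;-107.6 216.7 -50 0 0 0 0.7;-107.6 216.7 -40 0 0 0 0.7;-107.6 216.7 -30 0 0 0 0.7")

```text
time_s: 5.28
eef_pos: [0.6593, -0.171, 0.073]
eef_rot: [-0.001, 0.636, 0.772, -0.0]
wrist_force: [-0.6, -0.3, -1.5]
opening: 0.612
grasp_force: 63.4
```

```bash
python3 - <<'E'
from h import *
vision.camera("top");vision.camera("top")
o=sensors.get_obs();im=vision.camera("wrist");cv2.imwrite("pics/w2.png",im)
print(o["eef_pos"],o["eef_rot"],o["wrist_force"])
t=vision.camera("top"); cv2.imwrite("pics/t2.png",t)
E
```

```text
[ 0.6585 -0.1707  0.072 ] [-0.0021  0.6361  0.7716 -0.0006] [ 0.1472  0.4549 -2.5851]
```

View pics/w2.png

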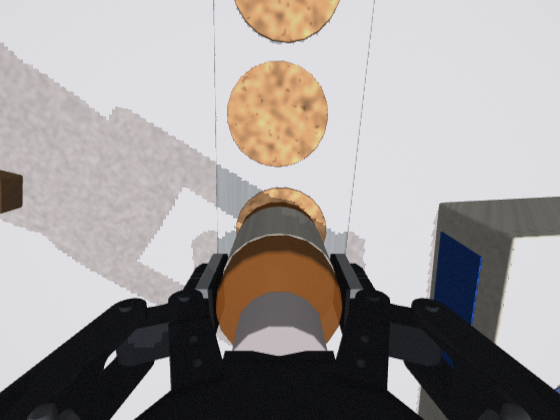

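b4 is held upright, with the mat under it at (280,205) and laterally centred. I'll lower it slowly.

Call:
carry_out(deltas="0 1 6 0 0 0 0.7;0 1 11 0 0 0 0.7;0 1 14 0 0 0 0.7;0 1 15 0 0 0 0.7;0 1 16 0 0 0 0.7;0 1 17 0 0 0 0.7;0 1 17 0 0 0 0.7;0 1 17 0 0 0 0.7")

```text
time_s: 6.48
eef_pos: [0.6617, -0.1714, 0.0574]
eef_rot: [0.0, 0.636, 0.772, 0.0]
wrist_force: [0.5, -0.2, -1.5]
opening: 0.614
grasp_force: 63.4
```

Call:
carry_out(deltas="0 0 1 0 0 0 0.7;0 0 2 0 0 0 0.7;0 0 3 0 0 0 0.7;0 0 3.5 0 0 0 0.7;0 0 4 0 0 0 0.7;0 0 4.5 0 0 0 0.7;0 0 4.5 0 0 0 0.7")

```text
time_s: 7.35
eef_pos: [0.6617, -0.1714, 0.0529]
eef_rot: [0.0, 0.636, 0.772, -0.0]
wrist_force: [0.8, -0.3, -1.6]
opening: 0.613
grasp_force: 63.5
```

Call:
carry_out(deltas="0 0 0.4 0 0 0 0.7;0 0 0.8 0 0 0 0.7;0 0 0.8 0 0 0 0.7")

```text
time_s: 7.72
eef_pos: [0.6617, -0.1715, 0.0529]
eef_rot: [0.0, 0.636, 0.772, -0.0]
wrist_force: [-3.4, 0.9, 5.9]
opening: 0.611
grasp_force: 64.1
```

Call:
carry_out(deltas="0 0 0 0 0 0 0.36;0 0 0 0 0 0 0.3;0 0 0 0 0 0 0.2;0 0 0 0 0 0 0.1;0 0 -10 0 0 0 0.05;0 0 -40 0 0 0 0;0 0 -80 0 0 0 0;0 0 -125 0 0 0 0;0 0 -165 0 0 0 0;-4 -20 -177 0 0 0 0;-10 -60 -177 0 0 0 0;-18 -110 -177 0 0 0 0")

```text
time_s: 9.22
eef_pos: [0.5566, -0.2103, 0.2301]
eef_rot: [0.001, 0.636, 0.772, 0.0]
wrist_force: [0.0, -0.5, -0.0]
opening: 1.001
grasp_force: 0.0
```

Call:
carry_out(deltas="-8 -50 0 0 0 0 0;-17 -100 0 0 0 0 0;-24 -145 0 0 0 0 0;-29 -172 0 0 0 0 0;-30.6 -182.4 0 0 0 0 0;-30.6 -182.4 0 0 0 0 0;-30.6 -182.4 0 0 0 0 0")

```text
time_s: 10.1
eef_pos: [0.3847, -0.2747, 0.2292]
eef_rot: [0.0, 0.636, 0.772, 0.0]
wrist_force: [0.1, -0.7, 1.0]
opening: 0.995
grasp_force: 0.0
```

```bash
python3 - <<'E'
from h import *
o=sensors.get_obs();im=vision.camera("wrist");cv2.imwrite("pics/w3.png",im)
t=vision.camera("top"); cv2.imwrite("pics/t3.png",t)
print(o["eef_pos"],o["eef_rot"],o["time_s"])
for s,c in blobs((im.min(2)>170)[150:260,220:340],100,6000): print(s,c+[220,150],ray("wrist",c+[220,150],.092,o))
E
```

```text
[ 0.3847 -0.2747  0.2292] [0.0003 0.6358 0.7719 0.0001] 10.1
[   0    0   46   61 1790] [240.1927 180.9788] [ 0.3451 -0.2609  0.092 ]
[  57    0   63  110 3196] [318.5025 185.9762] [ 0.4198 -0.2512  0.092 ]
[ 43  41  20  15 202] [271.8267 198.9901] [ 0.3781 -0.2725  0.092 ]
[  0  92  10  18 104] [223.0385 252.9231] [ 0.3394 -0.3383  0.092 ]
```

View pics/w3.png

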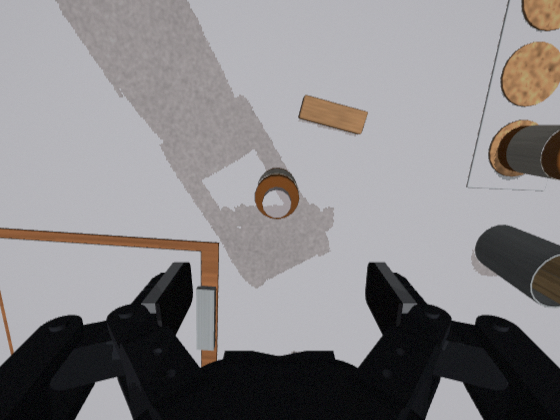

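View pics/t3.png

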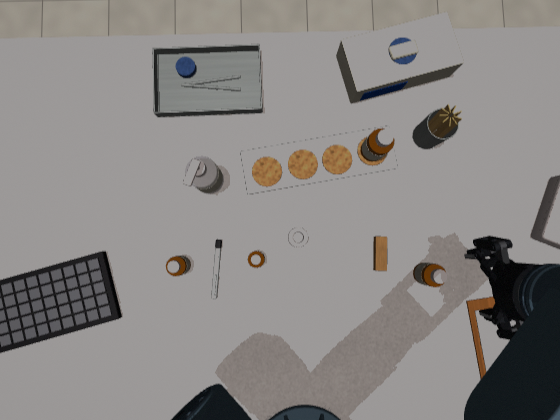

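b4 stands on mat_d (cap at (384,136) in top). b3's cap is at (277,204) in the wrist view, about 1–2 mm off in -x tool. Descending.

Call:
carry_out(deltas="-1 0 40 0 0 0 0;-2 0 80 0 0 0 0;-2 0 120 0 0 0 0;-2 0 155 0 0 0 0;-2 0 180 0 0 0 0;-2 0 195 0 0 0 0;-2 0 201 0 0 0 0;-2 0 201 0 0 0 0.2;-2 0 201 0 0 0 0.3;-2 0 201 0 0 0 0.4;-2 0 201 0 0 0 0.5;-2 0 201 0 0 0 0.6")

```text
time_s: 11.7
eef_pos: [0.3847, -0.2775, 0.029]
eef_rot: [0.001, 0.636, 0.772, -0.0]
wrist_force: [-1.9, 0.2, 6.6]
opening: 0.544
grasp_force: 61.6
```

Call:
carry_out(deltas="0 0 0 0 0 0 0.7;0 0 0 0 0 0 0.75;0 0 0 0 0 0 0.75;0 0 0 0 0 0 0.75")

```text
time_s: 12.2
eef_pos: [0.3847, -0.2775, 0.0291]
eef_rot: [0.001, 0.636, 0.772, -0.0]
wrist_force: [-1.8, 0.9, 5.8]
opening: 0.545
grasp_force: 61.6
```

Call:
carry_out(deltas="0 0 -12 0 0 0 0.75;10 10 -35 0 0 0 0.75;40 30 -55 0 0 0 0.75;75 60 -55 0 0 0 0.75;105 100 -55 0 0 0 0.75;125 140 -55 0 0 0 0.75;132 190 -55 0 0 0 0.75;132.2 235 -55 0 0 0 0.75;132.2 270 -55 0 0 0 0.75;132.2 285 -52 0 0 0 0.75;132.2 290 -42 0 0 0 0.75;132.2 290 -30 0 0 0 0.75")

```text
time_s: 13.7
eef_pos: [0.6433, -0.0917, 0.0574]
eef_rot: [-0.0, 0.636, 0.772, -0.0]
wrist_force: [-0.3, 0.1, -1.4]
opening: 0.549
grasp_force: 61.8
```

Call:
carry_out(deltas="0 0 8 0 0 0 0.75;0 0 14 0 0 0 0.75;0 0 17 0 0 0 0.75;0 0 18 0 0 0 0.75;0 0 18 0 0 0 0.75;0 0 18 0 0 0 0.75")

```text
time_s: 14.45
eef_pos: [0.644, -0.0918, 0.0404]
eef_rot: [0.0, 0.636, 0.772, 0.0]
wrist_force: [0.1, 0.6, -0.8]
opening: 0.544
grasp_force: 61.8
```

```bash
python3 - <<'E'
from h import *
o=sensors.get_obs();im=vision.camera("wrist");cv2.imwrite("pics/w4.png",im)
print(o["eef_pos"],o["eef_rot"],o["wrist_force"],o["time_s"])
E
```

```text
[ 0.644  -0.0918  0.0404] [0.0003 0.6361 0.7716 0.0001] [ 0.1495  0.5906 -0.7576] 14.45
```

View pics/w4.png

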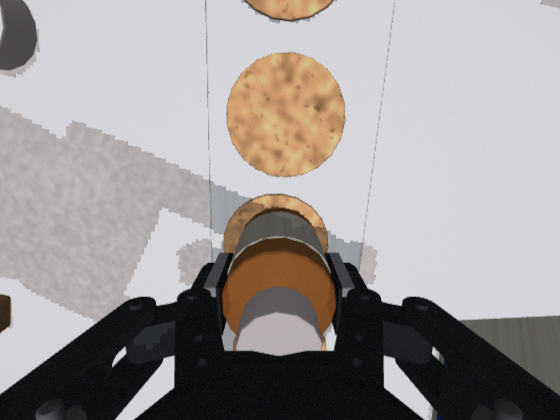

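Mat centre is at x≈276 px against bottle base ≈280, so I shift about -2 mm in tool y, then set it down.

Call:
carry_out(deltas="0 -1 0 0 0 0 0.75;0 -2 0.7 0 0 0 0.75;0 -2 1.4 0 0 0 0.75;0 -2 2 0 0 0 0.75;0 -2 2.5 0 0 0 0.75;0 -2 3 0 0 0 0.75;0 -2 3.4 0 0 0 0.75;0 -2 3.8 0 0 0 0.75;0 -2 4 0 0 0 0.75;0 -2 4 0 0 0 0.75")

```text
time_s: 15.75
eef_pos: [0.6418, -0.0921, 0.0371]
eef_rot: [0.0, 0.636, 0.772, -0.0]
wrist_force: [-4.2, 1.3, 8.7]
opening: 0.547
grasp_force: 62.6
```

Call:
carry_out(deltas="0 0 0 0 0 0 0.42;0 0 0 0 0 0 0.36;0 0 0 0 0 0 0.25;0 0 0 0 0 0 0.1;0 0 -10 0 0 0 0.05;0 0 -40 0 0 0 0;0 0 -85 0 0 0 0;0 0 -130 0 0 0 0;0 -10 -155 0 0 0 0;15 -40 -163 0 0 0 0;50 -75 -163 0 0 0 0;95 -110 -163 0 0 0 0")

```text
time_s: 17.25
eef_pos: [0.5149, -0.0198, 0.2]
eef_rot: [0.001, 0.637, 0.771, 0.0]
wrist_force: [0.3, -0.0, -0.4]
opening: 0.999
grasp_force: 0.0
```

Call:
carry_out(deltas="50 -20 0 0 0 0 0;105 -35 0 0 0 0 0;160 -45 0 0 0 0 0;215 -45 0 0 0 0 0;260 -45 0 0 0 0 0;285 -45 0 0 0 0 0;294 -45 0 0 0 0 0;294 -45 0 0 0 0 0;294 -45 0 0 0 0 0")

```text
time_s: 18.38
eef_pos: [0.4157, 0.2592, 0.1991]
eef_rot: [0.0, 0.636, 0.771, -0.0]
wrist_force: [0.2, -0.7, 0.4]
opening: 1.005
grasp_force: 0.0
```

```bash
python3 - <<'E'
from h import *
o=sensors.get_obs();im=vision.camera("wrist");cv2.imwrite("pics/w5.png",im)
print(o["eef_pos"],o["eef_rot"],o["time_s"],ray("wrist",(278,206),.072,o))
m=vision.camera_model("wrist")
E
```

```text
[0.4157 0.2592 0.1991] [ 0.0002  0.6365  0.7713 -0.0001] 18.375 [0.4158 0.2583 0.072 ]
```

View pics/w5.png

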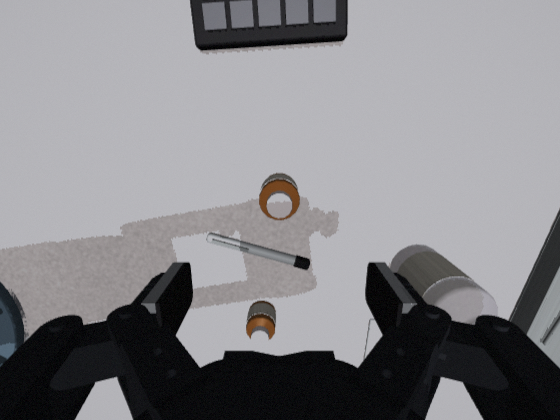

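b2's cap is at (279,205.5), as predicted to 1 mm. Descending and gripping.

Call:
carry_out(deltas="0 1 40 0 0 0 0;0 1 80 0 0 0 0;0 1 120 0 0 0 0;0 1 150 0 0 0 0;0 1 170 0 0 0 0;0 1 181 0 0 0 0;0 1 185 0 0 0 0;0 1 185 0 0 0 0.2;0 1 185 0 0 0 0.35;0 1 185 0 0 0 0.5;0 1 185 0 0 0 0.6;0 1 185 0 0 0 0.7")

```text
time_s: 19.92
eef_pos: [0.4169, 0.2606, 0.0148]
eef_rot: [0.0, 0.636, 0.772, 0.0]
wrist_force: [0.2, 0.5, 5.1]
opening: 0.476
grasp_force: 60.7
```

Call:
carry_out(deltas="0 0 0 0 0 0 0.8;0 0 0 0 0 0 0.8;0 0 0 0 0 0 0.8;0 0 0 0 0 0 0.8")

```text
time_s: 20.42
eef_pos: [0.4169, 0.2606, 0.0148]
eef_rot: [0.0, 0.636, 0.772, 0.0]
wrist_force: [-0.7, -1.2, 5.7]
opening: 0.475
grasp_force: 60.7
```

Call:
carry_out(deltas="0 0 -12 0 0 0 0.8;0 0 -40 0 0 0 0.8;-20 0 -70 0 0 0 0.8;-65 0 -75 0 0 0 0.8;-120 0 -75 0 0 0 0.8;-175 10 -75 0 0 0 0.8;-230 30 -75 0 0 0 0.8;-275 60 -75 0 0 0 0.8;-302 95 -75 0 0 0 0.8;-310 130 -70 0 0 0 0.8;-310.3 152 -55 0 0 0 0.8;-310.3 159.6 -40 0 0 0 0.8")

```text
time_s: 21.92
eef_pos: [0.6333, -0.0138, 0.054]
eef_rot: [0.0, 0.636, 0.772, 0.0]
wrist_force: [-0.8, 0.4, -0.9]
opening: 0.474
grasp_force: 60.7
```

Call:
carry_out(deltas="0 0 12 0 0 0 0.8;0 0 20 0 0 0 0.8;0 0 26 0 0 0 0.8;0 0 28 0 0 0 0.8;0 0 28 0 0 0 0.8;0 0 28 0 0 0 0.8")

```text
time_s: 22.68
eef_pos: [0.6326, -0.0139, 0.0265]
eef_rot: [0.0, 0.636, 0.772, 0.0]
wrist_force: [0.1, -0.3, -0.4]
opening: 0.478
grasp_force: 60.7
```

```bash
python3 - <<'E'
from h import *
o=sensors.get_obs();im=vision.camera("wrist");cv2.imwrite("pics/w6.png",im)
print(o["eef_pos"],o["eef_rot"],o["wrist_force"],o["time_s"])
E
```

```text
[ 0.6326 -0.0139  0.0265] [0.0004 0.6361 0.7716 0.0002] [ 0.0873 -0.3081 -0.359 ] 22.675
```

View pics/w6.png

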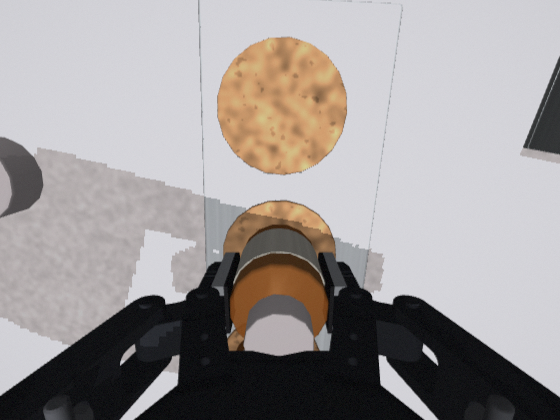

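Mat and bottle centres agree (≈280 px). Setting down.

Call:
carry_out(deltas="0 0 1 0 0 0 0.8;0 0 1.8 0 0 0 0.8;0 0 2.4 0 0 0 0.8;0 0 3 0 0 0 0.8;0 0 3.4 0 0 0 0.8;0 0 3.8 0 0 0 0.8;0 0 4.2 0 0 0 0.8;0 0 4.2 0 0 0 0.8;0 0 4.2 0 0 0 0.8")

```text
time_s: 23.85
eef_pos: [0.6322, -0.0138, 0.0229]
eef_rot: [-0.0, 0.636, 0.772, -0.0]
wrist_force: [-4.6, 0.4, 8.9]
opening: 0.479
grasp_force: 61.6
```

Call:
carry_out(deltas="0 0 0 0 0 0 0.48;0 0 0 0 0 0 0.42;0 0 0 0 0 0 0.3;0 0 0 0 0 0 0.1;0 0 -10 0 0 0 0.05;0 0 -40 0 0 0 0;0 0 -85 0 0 0 0;0 0 -130 0 0 0 0;5 -15 -155 0 0 0 0;30 -50 -160 0 0 -0.1 0;60 -90 -160 0 0 -0.25 0;95 -130 -160 0 0 -0.4 0")

```text
time_s: 25.35
eef_pos: [0.4855, 0.055, 0.1826]
eef_rot: [0.001, 0.468, 0.884, 0.0]
wrist_force: [0.1, 0.3, 0.7]
opening: 0.997
grasp_force: 0.0
```

```bash
python3 - <<'E'
from h import *
o=sensors.get_obs();print(o["eef_pos"],o["eef_rot"]);q=[0,.636,.772,0]
# commanded pose: start (.632,-.0138,.0221), rot q, delta 95 -130 -160, az -.4
r=R.from_quat(np.r_[q[1:],q[0]]);p=np.array([.632,-.0138,.0221])+r.apply([.095,-.13,-.16]);rc=r*R.from_rotvec([0,0,-.4])
print(p,1000*rc.inv().apply(np.array([.4257,.0935,.182])-p),np.degrees(np.arctan2(rc.as_matrix()[1,0],rc.as_matrix()[0,0])))
E
```

```text
[0.4855 0.055  0.1826] [0.0007 0.4683 0.8836 0.0003]
[0.4862 0.0546 0.1821] [ 66.1001 -28.4549   0.1   ] 123.95258376320903
```

Call:
carry_out(deltas="30 -13 0 0 0 -0.15 0;55 -24 0 0 0 -0.3 0;66 -28.5 0 0 0 -0.385 0;66 -28.5 0 0 0 -0.385 0;66 -28.5 0 0 0 -0.385 0;66 -28.5 0 0 0 -0.385 0")

```text
time_s: 26.1
eef_pos: [0.4266, 0.0931, 0.182]
eef_rot: [0.0, 0.293, 0.956, 0.0]
wrist_force: [0.4, -0.3, 0.8]
opening: 1.001
grasp_force: 0.0
```

```bash
python3 - <<'E'
from h import *
o=sensors.get_obs();im=vision.camera("wrist");cv2.imwrite("pics/w7.png",im)
t=vision.camera("top"); cv2.imwrite("pics/t7.png",t)
print(o["eef_pos"],o["eef_rot"],o["time_s"])
w=im[130:290,200:360]
for s,c in blobs(w.min(2)>170,40,1500): c=c+[200,130];print(s,c,ray("wrist",c,.052,o))
q=[0,.2924,.9563,0]; m=vision.camera_model("wrist");q=o["eef_rot"];r=R.from_quat(np.r_[q[1:],q[0]])
p=r.inv().apply(np.array([.4257,.0935,.052])-o["eef_pos"]);c=m["K"]@(np.linalg.inv(m["hand_eye"])@np.r_[p,1])[:3];print(c[:2]/c[2])
E
```

```text
[0.4266 0.0931 0.182 ] [0.0002 0.2933 0.956  0.    ] 26.1
[133   0  27  42 366] [346.7486 149.4317] [0.4188 0.173  0.052 ]
[144   0  16  33 272] [354.2022 140.9228] [0.4161 0.1824 0.052 ]
[   0    8   37   69 1327] [212.1891 177.8885] [0.3712 0.0562 0.052 ]
[76 64 12 15 86] [282.5    199.7907] [0.4252 0.0987 0.052 ]
[146 152  14   8  64] [353.8594 286.7188] [0.5438 0.1084 0.052 ]
[278.2274 203.1588]
```

View pics/w7.png

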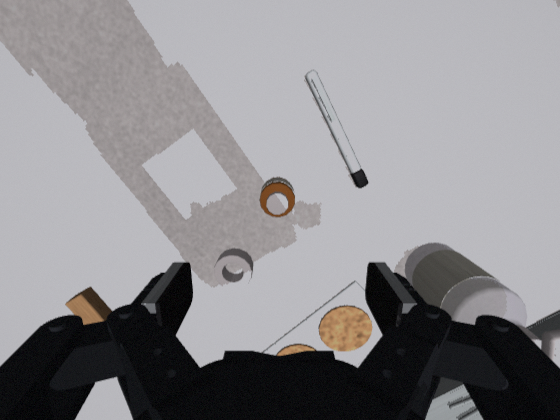

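b1's cap is at (277.5,203.5), as predicted; the ring (234,265) is out of the finger line. Gripping.

Call:
carry_out(deltas="0 0 40 0 0 0 0;0 0 80 0 0 0 0;0 0 115 0 0 0 0;0 0 145 0 0 0 0;0 0 162 0 0 0 0;0 0 171 0 0 0 0.05;0 0 175 0 0 0 0.1;0 0 175 0 0 0 0.25;0 0 175 0 0 0 0.4;0 0 175 0 0 0 0.5;0 0 175 0 0 0 0.6;0 0 175 0 0 0 0.7")

```text
time_s: 27.7
eef_pos: [0.4264, 0.0935, 0.0075]
eef_rot: [0.0, 0.293, 0.956, 0.0]
wrist_force: [-1.3, -0.1, 6.6]
opening: 0.404
grasp_force: 59.1
```

Call:
carry_out(deltas="0 0 0 0 0 0 0.8;0 0 0 0 0 0 0.85;0 0 0 0 0 0 0.85;0 0 0 0 0 0 0.85")

```text
time_s: 28.2
eef_pos: [0.4264, 0.0935, 0.0075]
eef_rot: [0.0, 0.293, 0.956, 0.0]
wrist_force: [-1.8, 0.1, 7.6]
opening: 0.405
grasp_force: 59.1
```

```bash
python3 - <<'E'
from h import *
a,b,o=move(146,[.6187,.0664,.03]);r=o["eef_rot"];print(a,b,o["eef_pos"],r)
# bottle (along tool x) taken from top estimate
r=R.from_quat(np.r_[r[1:],r[0]]);print(1000*r.inv().apply(np.array([.4257,.0935,.03])-o["eef_pos"]))
for n,p in dict(b2=(.6325,-.0145,.08),pumptop=(.6,.19,.17)).items(): print(n,r.inv().apply(np.array(p)-[.6187,.0664,.014]))
E
```

```text
[-174.5555   85.1263  -22.42  ] [ 0.0003  0.0006 -0.0003] [0.4264 0.0935 0.0075] [0.0003 0.2925 0.9563 0.    ]
[  0.5787  -0.3805 -22.5482]
b2 [-0.0567 -0.0593 -0.066 ]
pumptop [ 0.0846  0.092  -0.156 ]
```

Call:
carry_out(deltas="0 0 -12 0 0 0 0.85;-8 4 -35 0 0 0 0.85;-35 17 -50 0 0 0 0.85;-75 36 -50 0 0 0 0.85;-115 56 -50 0 0 0 0.85;-148 72 -50 0 0 0 0.85;-168 82 -47 0 0 0 0.85;-175 85 -37 0 0 0 0.85;-175 85 -25 0 0 0 0.85;-175 85 -17 0 0 0 0.85;-175 85 -12.5 0 0 0 0.85;-175 85 -12 0 0 0 0.85")

```text
time_s: 29.7
eef_pos: [0.618, 0.0662, 0.0184]
eef_rot: [-0.0, 0.292, 0.956, -0.0]
wrist_force: [-0.3, -0.2, -0.3]
opening: 0.402
grasp_force: 59.7
```

```bash
python3 - <<'E'
from h import *
vision.camera("top");o=sensors.get_obs();im=vision.camera("wrist");cv2.imwrite("pics/w8.png",im)
print(o["eef_pos"],o["eef_rot"],o["wrist_force"],o["time_s"])
E
```

```text
[0.6184 0.0662 0.0188] [-0.0001  0.2925  0.9563  0.    ] [-0.2374 -0.6061 -1.3921] 29.75
```

View pics/w8.png

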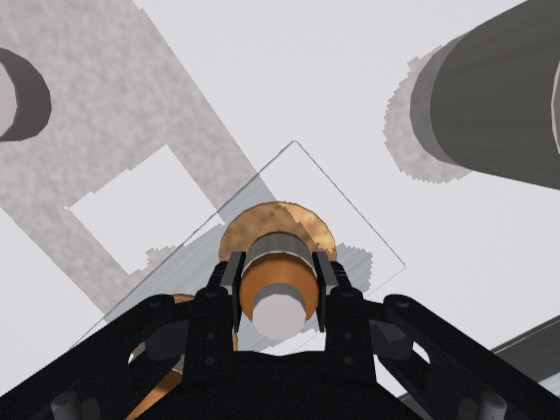

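b1 is centred over mat_a (mat ≈277.5, bottle ≈279 px), and b2 and the pump are clear. Setting down.

Call:
carry_out(deltas="0 0 1 0 0 0 0.85;0 0 1.8 0 0 0 0.85;0 0 2.4 0 0 0 0.85;0 0 3 0 0 0 0.85;0 0 3.4 0 0 0 0.85;0 0 3.8 0 0 0 0.85;0 0 4.2 0 0 0 0.85;0 0 4.2 0 0 0 0.85;0 0 4.2 0 0 0 0.85")

```text
time_s: 30.92
eef_pos: [0.6186, 0.066, 0.0155]
eef_rot: [-0.0, 0.292, 0.956, -0.0]
wrist_force: [-3.6, -0.5, 7.5]
opening: 0.403
grasp_force: 60.7
```

Call:
carry_out(deltas="0 0 0 0 0 0 0.55;0 0 0 0 0 0 0.48;0 0 0 0 0 0 0.38;0 0 0 0 0 0 0.3;0 0 -10 0 0 0 0.3;0 0 -40 0 0 0 0.3;0 0 -85 0 0 0 0.3;0 0 -130 0 0 0 0.2;20 -13 -170 0 0 0 0.1;60 -40 -200 0 0 0 0;105 -71 -210 0 0 0 0;150 -101 -210 0 0 0 0")

```text
time_s: 32.42
eef_pos: [0.437, 0.0662, 0.2265]
eef_rot: [0.002, 0.293, 0.956, 0.0]
wrist_force: [0.5, -0.7, 0.6]
opening: 0.997
grasp_force: 0.0
```

Call:
carry_out(deltas="30 -20 0 0 0 0 0;55 -37 0 0 0 0 0;60 -40 0 0 0 0 0;60 -40 0 0 0 0 0")

```text
time_s: 32.92
eef_pos: [0.3665, 0.0666, 0.2254]
eef_rot: [0.001, 0.293, 0.956, 0.0]
wrist_force: [0.5, -0.1, -0.2]
opening: 1.001
grasp_force: 0.0
```

```bash
python3 - <<'E'
from h import *
t=vision.camera("top"); cv2.imwrite("pics/t9.png",t); s=vision.camera("scene")
a=cv2.resize(t[90:210,160:480],None,fx=2.4,fy=2.4); b=cv2.resize(s[140:310,50:370],None,fx=1.7,fy=1.7); b=cv2.copyMakeBorder(b,0,0,0,a.shape[1]-b.shape[1],0)
cv2.imwrite("pics/f9.png",np.vstack([a,b])); print(sensors.get_obs()["time_s"])
E
```

```text
33.025
```

View pics/f9.png

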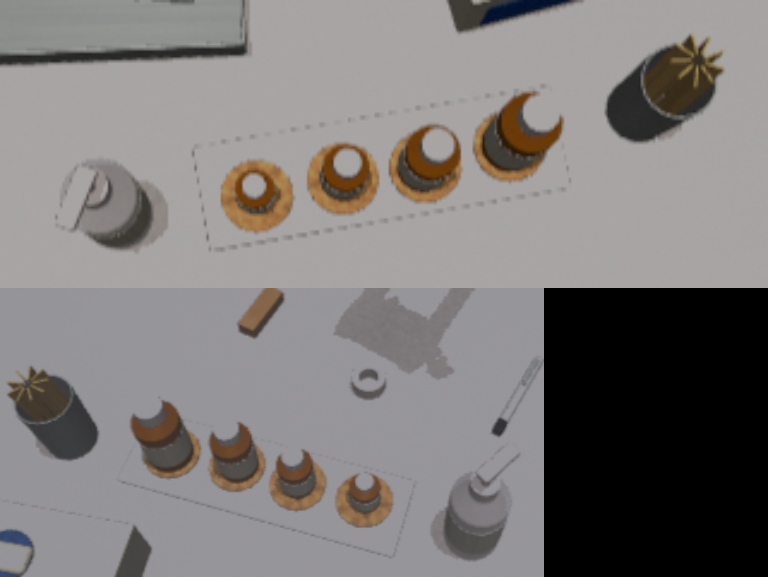

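All four stand upright in order. In the crop, caps are at (255,184), (348,164), (437,146), (543,114). Now the centring check.

```bash
python3 - <<'E'
from h import *
M=[(.6195,.0674),(.633,-.0135),(.643,-.0909),(.6617,-.171)]
for c,h,m in zip([(255,184),(348,164),(437,146),(543,114)],[.06,.08,.1,.12],M):
    print((ray("top",np.array(c)/2.4+[160,90],h)[:2]-m)*1000)
E
```

```text
[-0.0918 -0.372 ]
[-2.0967 -0.1665]
[-2.8995  3.4911]
[-1.6435 -1.3152]
```

```bash
python3 - <<'E'
from h import *
t=cv2.imread("pics/t9.png");M=[(.6195,.0674),(.633,-.0135),(.643,-.0909),(.6617,-.171)]
for c,h,m in zip([(266,166),(305,158),(342,151),(386,137)],[.06,.08,.1,.12],M):
    w=t[c[1]-9:c[1]+9,c[0]-9:c[0]+9]; H,S,V=cv2.split(cv2.cvtColor(w,cv2.COLOR_BGR2HSV))
    for s,q in blobs((S<60)&(V>135),25,200): q=q+[c[0]-9,c[1]-9];print(h,s,q,(ray("top",q,h)[:2]-m)*1000)
E
```

```text
0.06 [ 4  5 10 10 78] [265.3333 166.7564] [-0.2345  1.5638]
0.08 [ 0  0 18  5 34] [306.7059 149.7941] [15.7193 -4.2782]
0.08 [  3   3  12  11 104] [304.3942 157.0288] [0.6654 0.9949]
0.1 [  3   0  15  15 164] [342.8476 148.9146] [0.996  1.7867]
```

```bash
python3 -c "
from bench import ctrl
print(ctrl.hand_in())"
```

```text
the job is handed in; nothing more can be done
None
```

The four bottles stand upright on the mats in height order, shortest beside the pump and tallest beside the pot. Each is within about 3 mm of its mat's centre by the last top view, the job took about 33 s, and it is handed in.

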